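Turn up the tool pot and put the scraper in it

TASK

The square steel tool pot on the inspection bench's black mat has been left upside down. Tip it over and turn it right way up, standing by itself with all of its bottom on the mat; only then lift the scraper off its hook and lower it, without dropping it, blade first into the pot, and let go. Leave the bottle, the chip trays and the scanner where they are.

Things in the scene. Friction and masses are not known exactly. Their poses are not given: they have to be found in the camera images.
- mat: Black rubber bench mat, fixed, 320 x 600 x 3 mm thick, lying flat; grippy. Origin at the centre of its underside, x along its 320 mm side, y along its 600 mm side.
- pot: Plain steel pot, square in plan, 98 x 98 mm outside, 108 mm tall, straight flat walls and bottom 4 mm thick, one end open; about 0.4 kg, varying. Starts mouth-down on the mat; lying on a flat side it does not roll. Origin: centre of the open mouth, in the rim's plane; z points from mouth to closed bottom (up while upside down, down once turned right way up); x, y square to the walls.
- pot_bottom (a point): Centre of the outer face of the pot's closed bottom, 108 mm from the mouth along the pot's z. Pushed sideways near this upper end, the upside-down pot tips over its far rim edge rather than sliding, and falls onto its side by itself past about 42 degrees of tilt. The pushed wall rises as it tips: a pusher that does not rise with it jams.
- stand: Fixed hook stand: dark foot 90 x 70 x 10 mm, post 14 mm wide, 215 mm tall, and a level arm 8 mm wide, 6 mm thick, running from the post along the stand's -x, its top 215 mm above the bench; its end turns up 12 mm above that. Origin on the bench right below where the scraper hangs: the post's face is 56 mm from there along +x, the turned-up end 14 to 19 mm along -x.
- hook (a point): The place on top of the hook's arm where the scraper hangs. To come off, the scraper must rise 12 to 29 mm (about 20) and then move more than 30 mm along the stand's -x.
- scraper: Flat scraper 160 mm long, about 0.1 kg: steel blade 40 mm wide, 3 mm thick (0 to 62 mm from its edge), black handle 30 mm wide, 12 mm thick. A slot 16 mm wide through the handle runs from 75 to 110 mm; above it a solid grip, 110 to 160 mm. It hangs blade down, arm through the slot. Origin: middle of the blade's edge; z towards the grip, x through the thickness, y across; hanging, as the stand's.
- slot_top (a point): Middle of the upper end of the scraper's slot, 110 mm from the blade edge.
- bottle: Bystander: white round bottle, 68 mm across, 160 mm tall. Origin at the centre of its underside.
- trays: Bystander: stack of three black chip trays, 136 x 322 x 30 mm, off to the left. Origin at the centre of its underside, y along its length.
- scanner: Bystander: hand scanner in an aluminium holder with a 120 x 140 mm foot, 173 mm tall, off to the right. Origin at the centre of its underside.
Mind the look-alikes: they are no part of the job. What is shaped like the scraper but red is not meant.

How it is judged:
By the outcome, as a careful person would: the job done as asked, in the order asked, and still so for the second after the job is handed in, with the robot touching nothing.
It also fails if it takes over 72 s, if anything falls off the work surface, if the arm or the gripper's body presses on something with over 40 N, if the wrist force passes 120 N, or if a joint passes its speed limit or range.

ROBOT

A 6-joint arm with a two-finger parallel gripper is mounted at the origin on the work surface. World frame = base frame: x ahead of the robot, y to its left, z up, the work surface at z = 0. Lengths are in m, angles in rad, forces in N, time in s.
With the tool pointing down it reaches from about 0.275 to 1 m from the base axis. Payload 8.4 kg.
Tool frame: the origin (TCP) lies on the centre line of the jaws, within the pads' length; the fingertips stand 17 mm ahead of it and the grasp point (between the pads) lies 2 mm behind it (bot.tcp_to_tips is the z of the fingertips in the tool frame, in m); z points along the fingers, y is the line along which they close (so a half turn about z gives the same grasp; the last joint's range is limited). The gripper opens to 85 mm and grips with 20 to 120 N. Pads are 22 mm wide; open, the fingers measure 114 mm over their backs; the gripper's body (76 mm by 85 mm) begins 54 mm behind the grasp point. The pads swing forward as they close: fully open they stand 13 mm farther back than shut.
Start: joints at [-1.351, 0.353, 1.633, -0, 1.155, -0.002], TCP at [0.137, -0.61, 0.248] pointing down, gripper open.
Joint ranges: [-2.63, 2.63], [-0.92, 2.1], [0.06, 2.66], [-1.3, 4.44], [0, 2.69], [-3.02, 3.02]. Speed limits (rad/s): [2.22, 2.22, 2.79, 3.14, 3.14, 3.14].

INTERFACE

Orientations are given as a unit quaternion [x, y, z, w].
In Python, from workcell import bot, hand, kinematics, get_obs, vision, hand_in gives the robot as it stands. The module is installed in compiled form; this text tells all that it offers. Calls block until the motion is done:
- bot.reach(position, orientation): joint-space move of the TCP to a pose.
- bot.servo_line(position, ori=None, velocity=0.15): straight line of the TCP; ori=None keeps the orientation; velocity is the mean speed in m/s.
- bot.goto_joints(angles): joint-space move.
- hand.move_gripper(opening, strength=None): finger opening in m; strength is the grip in N (None keeps the last); returns when the fingers have stopped.
- bot.dwell(seconds).
- kinematics.solve_ik(position, orientation): joint angles nearest the present ones, or None.
- get_obs(): the state.
- vision.read_camera(name): name is "side" or "top" or "wrist"; returns a dict with "frame" (420x560x3 uint8, red, green, blue), "intrinsics" (3x3 intrinsics, pixels), "dist" ([k1, k2, p1, p2, k3] as OpenCV has them; the pictures are not rectified), "view" (4x4, takes a point from world to camera coordinates). Camera axes: x right, y down, z forward; pixel columns grow to the right and rows downward; lengths in m; the calibration is good to about 2 mm. A picture is of the moment at which its call begins. There is no depth.
A pose or a line that the arm cannot do raises bot.IKError and nothing moves.
- hand_in(): hands the job in; it is judged then, once.
The state is a dict: "time_s": time; "joint_pos": joint angles; "joint_vel": joint speeds; "joint_efforts": joint torques, N m; "position": TCP position; "orientation": TCP orientation; "wrist_force": force on the tool from outside, world axes, zero at the start; "ft_torque": the same for the moment, N m; "gripper_width": finger opening in m; "grip_force": force on a finger pad.
Only numpy, scipy, OpenCV 4.12 (cv2) and the standard library are available. Lean on these libraries where they do the work, as an engineer would, in place of code of your own. Each camera call takes 0.05 s, during which the arm holds its last target. There are 200 camera calls.

## Working session

There is one attempt and no reset: what is moved stays moved. The work goes in short steps, each a Python script; the robot and the scene stay as the last script left them, time stands still between calls to the robot, and variables do not carry over. Pictures are saved under pics/ and viewed, at most 14 in all, crops included, and the job is handed in when it is done.

```bash
mkdir -p pics; cat > h.py <<'E'
import numpy as np, cv2
from workcell import bot, hand, kinematics, get_obs, vision, hand_in
def cam(n, save=None):
    c=vision.read_camera(n); c['K']=np.array(c['intrinsics'],float); c['D']=np.array(c['dist'],float); c['V']=np.array(c['view'],float)
    if save: cv2.imwrite('pics/'+save, c['frame'][:,:,::-1])
    return c
def ray(c,px):
    p=cv2.undistortPoints(np.array([[px]],float),c['K'],c['D'])[0,0]
    R=c['V'][:3,:3]; o=-R.T@c['V'][:3,3]; d=R.T@np.array([p[0],p[1],1]); return o,d/np.linalg.norm(d)
def onz(c,px,z):
    o,d=ray(c,px); return o+d*(z-o[2])/d[2]
def tri(c1,p1,c2,p2):
    o1,d1=ray(c1,p1); o2,d2=ray(c2,p2)
    s=np.linalg.lstsq(np.c_[d1,-d2],o2-o1,rcond=None)[0]
    a=o1+d1*s[0]; b=o2+d2*s[1]; return (a+b)/2, np.linalg.norm(a-b)
def proj(c,P):
    return cv2.projectPoints(np.array(P,float).reshape(-1,1,3),cv2.Rodrigues(c['V'][:3,:3])[0],c['V'][:3,3],c['K'],c['D'])[0][:,0]
E
python3 - <<'E'
from h import *
a=cam('side'); b=cam('top'); 
w=cam('wrist')
for c in(a,b,w): print(c['V'].round(3).tolist(), c['K'].round(0).tolist())
import pickle; pickle.dump((a,b),open('c0.pkl','wb'))
cv2.imwrite('pics/side0.png',a['frame'][:,:,::-1]);cv2.imwrite('pics/top0.png',b['frame'][:,:,::-1])
print(get_obs()['orientation'],get_obs()['time_s'])
E
```

```text
[[0.851, -0.525, -0.025, -0.393], [-0.284, -0.419, -0.862, 0.27], [0.442, 0.741, -0.506, 1.574], [0.0, 0.0, 0.0, 1.0]] [[513.0, 0.0, 280.0], [0.0, 513.0, 210.0], [0.0, 0.0, 1.0]]
[[0.006, -1.0, 0.003, 0.012], [-0.976, -0.006, -0.217, 0.515], [0.217, -0.001, -0.976, 1.173], [0.0, 0.0, 0.0, 1.0]] [[405.0, 0.0, 282.0], [0.0, 405.0, 214.0], [0.0, 0.0, 1.0]]
[[0.22, -0.975, -0.001, -0.624], [-0.929, -0.21, 0.306, -0.04], [-0.298, -0.067, -0.952, 0.38], [0.0, 0.0, 0.0, 1.0]] [[330.0, 0.0, 275.0], [0.0, 330.0, 210.0], [0.0, 0.0, 1.0]]
[ 9.93857552e-01  1.10665612e-01 -6.42608231e-05 -5.33890074e-04] 0.15
```

View pics/side0.png

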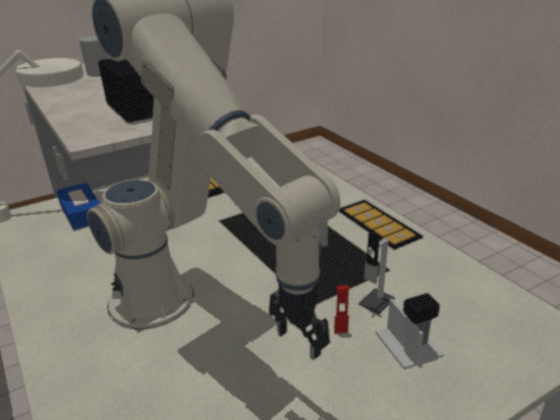

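View pics/top0.png

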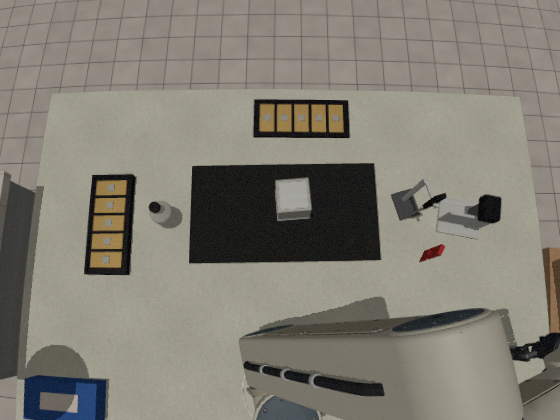

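The side view shows the stand at (380,270), the black scraper on it at (374,247), the red decoy at (342,310), the scanner at (410,330), and the pot hidden behind the arm. The top view shows the mat at (190–380, 164–262), the pot at (293,198), the stand foot at (405,205), the black handle at (434,200), the red decoy at (432,252) and the scanner at (470,215).

Candidates for the scraper are the black one on the hook (top 434,200) and the red one (top 432,252). I choose the black one. The scanner head at (489,208) is also black, but it is not a scraper.

```bash
python3 - <<'E'
from h import *
import pickle
a,b=pickle.load(open('c0.pkl','rb'))
f=b['frame']; s=a['frame']
hsv=cv2.cvtColor(f,cv2.COLOR_RGB2HSV)
# pot: bright within mat
roi=np.zeros(f.shape[:2],np.uint8); roi[170:256,200:372]=1
m=((hsv[:,:,2]>75)&(roi>0)).astype(np.uint8)
cs=max(cv2.findContours(m,0,2)[0],key=cv2.contourArea); print('pot outline',cv2.minAreaRect(cs))
m2=((hsv[:,:,2]>190)&(roi>0)).astype(np.uint8)
cs=max(cv2.findContours(m2,0,2)[0],key=cv2.contourArea); r=cv2.boxPoints(cv2.minAreaRect(cs)); print('top face px',r.round(1).tolist())
print('world',[onz(b,p,.111)[:2].round(3).tolist() for p in r])
# mat
for p in [(190,166),(376,164),(380,261),(190,262)]: print('mat',onz(b,p,.003).round(3))
c1=cv2.resize(f[170:270,260:510],None,fx=3.2,fy=3.2,interpolation=cv2.INTER_CUBIC)
c2=cv2.resize(s[220:370,320:460],None,fx=2.0,fy=2.0,interpolation=cv2.INTER_CUBIC)
im=np.zeros((600,800,3),np.uint8); im[:320]=c1[:320,:800]; 
c2=cv2.resize(s[225:320,330:410],None,fx=2.9,fy=2.9,interpolation=cv2.INTER_CUBIC); im[322:322+c2.shape[0],:c2.shape[1]]=c2
c3=cv2.resize(f[180:225,385:450],None,fx=6,fy=6,interpolation=cv2.INTER_CUBIC); im[322:322+c3.shape[0],300:300+c3.shape[1]]=c3
cv2.imwrite('pics/crop1.png',im[:,:,::-1])
E
```

```text
pot outline ((292.76556396484375, 198.6862030029297), (41.02446746826172, 35.460426330566406), 85.2363510131836)Traceback (most recent call last):
  File "<stdin>", line 11, in <module>
ValueError: max() iterable argument is empty
```

```bash
python3 - <<'E'
from h import *
import pickle
a,b=pickle.load(open('c0.pkl','rb'))
f=b['frame']; s=a['frame']
v=f.max(2).astype(np.uint8)
roi=np.zeros(f.shape[:2],np.uint8); roi[170:256,200:372]=1
t=cv2.threshold(v[178:222,273:314].reshape(-1,1),0,255,cv2.THRESH_OTSU)[0]
print('col',v[176:224:2,292].tolist())
for th in (75,135,150,165):
  m2=((v>th)&(roi>0)).astype(np.uint8)
  cs=max(cv2.findContours(m2,0,2)[0],key=cv2.contourArea,default=None)
  if cs is None: continue
  r=cv2.boxPoints(cv2.minAreaRect(cs)); print(th,r.round(1).tolist(),[onz(b,p,.111)[:2].round(3).tolist() for p in r])
for p in [(190,166),(376,164),(380,261),(190,262)]: print('mat',onz(b,p,.003).round(3))
im=np.zeros((600,800,3),np.uint8)
def put(src,y,x,k):
  c=cv2.resize(src,None,fx=k,fy=k,interpolation=cv2.INTER_CUBIC); im[y:y+c.shape[0],x:x+c.shape[1]]=c
put(f[170:230,385:455],0,0,5); put(s[225:320,330:410],0,360,5); put(f[170:230,265:325],310,0,4)
cv2.imwrite('pics/crop1.png',im[:,:,::-1])
E
```

```text
col [26, 57, 142, 161, 164, 163, 163, 164, 163, 163, 166, 165, 163, 164, 163, 165, 161, 145, 79, 76, 73, 106, 32, 26]
75 [[273.3999938964844, 179.6999969482422], [308.70001220703125, 176.8000030517578], [312.1000061035156, 217.6999969482422], [276.79998779296875, 220.60000610351562]] [[0.607, 0.041], [0.617, -0.064], [0.493, -0.073], [0.484, 0.03]]
135 [[275.1000061035156, 180.60000610351562], [307.79998779296875, 178.0], [310.29998779296875, 209.0], [277.6000061035156, 211.60000610351562]] [[0.604, 0.036], [0.613, -0.061], [0.519, -0.068], [0.511, 0.028]]
150 [[275.79998779296875, 182.39999389648438], [305.5, 179.10000610351562], [308.6000061035156, 207.6999969482422], [279.0, 211.0]] [[0.599, 0.033], [0.61, -0.054], [0.523, -0.063], [0.512, 0.023]]
165 [[297.0, 197.0], [298.6000061035156, 193.8000030517578], [302.20001220703125, 195.60000610351562], [300.6000061035156, 198.8000030517578]] [[0.555, -0.029], [0.565, -0.034], [0.559, -0.044], [0.549, -0.039]]
mat [0.687 0.318 0.003]
mat [ 0.698 -0.294  0.003]
mat [ 0.379 -0.292  0.003]
mat [0.373 0.3   0.003]
```

View pics/crop1.png

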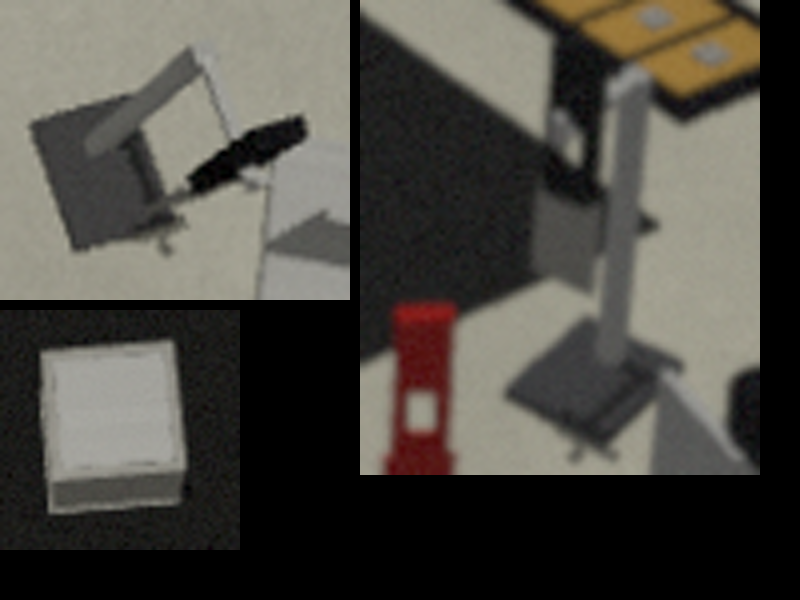

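The crop confirms the choice. The black scraper has a grey blade, hangs on the hook arm (top ≈ (435,201)) and the arm end shows in its slot (side ≈ (370,250)). The post top is at top (425,180) and side (384,241). The pot's closed bottom faces up, centred at (0.562, -0.016) with yaw ≈ 5°, and its 97 mm side matches. Next I compute the stand and check IK for the plan: tip the pot towards +y, then pinch a side wall and rotate it.

```bash
cat >> h.py <<'E'
from scipy.spatial.transform import Rotation as Rn
def tool(z,y):
    z=np.array(z,float);z/=np.linalg.norm(z);y=np.array(y,float);y-=z*(y@z);y/=np.linalg.norm(y)
    return Rn.from_matrix(np.c_[np.cross(y,z),y,z]).as_quat()
E
python3 - <<'E'
from h import *
import pickle
a,b=pickle.load(open('c0.pkl','rb'))
px=lambda x,y:(385+x/5,170+y/5)
print('foot',[onz(b,px(*p),.010)[:2].round(3).tolist() for p in [(30,122),(133,95),(180,225),(75,250)]])
print('posttop',onz(b,px(200,50),.215).round(3),tri(b,px(200,50),a,(330+270/5,225+78/5)))
print('armend',onz(b,px(262,185),.227).round(3),tri(b,px(262,185),a,(370,250)))
print('grip top',onz(b,px(247,155),.262).round(3), [onz(b,px(*p),.265)[:2].round(3).tolist() for p in [(195,178),(305,125)]])
for p in [(160,213)]: print('bottle',onz(b,p,.0))
th=np.radians(5); d=np.array([-np.sin(th),np.cos(th),0]); e=np.array([np.cos(th),np.sin(th),0]); z=np.array([0,0,1.])
for g in (45,30,0,-30,-45):
  t=np.radians(g); zt=np.sin(t)*d-np.cos(t)*z
  for sgn in(1,-1):
    for lat in (-.047,.047):
      p=np.array([.562,-.016,.06])+d*(.065 if g>0 else .16)+e*lat
      if g<=0:p[2]=.1
      q=kinematics.solve_ik(p,tool(zt,sgn*e)); print(g,sgn,lat,None if q is None else np.round(q,2))
E
```

```text
foot [[0.593, -0.336], [0.612, -0.406], [0.526, -0.431], [0.509, -0.361]]
posttop [ 0.578 -0.376  0.215] (array([ 0.57958062, -0.37814608,  0.20642265]), np.float64(0.0029099544476320197))
armend [ 0.5   -0.4    0.227] (array([ 0.50282081, -0.40407342,  0.21777219]), np.float64(0.0021653544810707618))
grip top [ 0.507 -0.379  0.262] [[0.494, -0.349], [0.523, -0.41]]
bottle [0.52897101 0.40675333 0.        ]
45 1 -0.047 [-0.34  0.66  1.92  0.8   1.11 -1.  ]
45 1 0.047 [-0.28  0.74  1.72  0.8   1.17 -0.88]
45 -1 -0.047 [-0.34  0.66  1.92  0.8   1.11  2.14]
45 -1 0.047 [-0.28  0.74  1.72  0.8   1.17  2.26]
30 1 -0.047 [-0.22  0.55  1.97  0.65  0.91 -0.79]
30 1 0.047 [-0.18  0.64  1.77  0.62  0.98 -0.68]
30 -1 -0.047 [-0.22  0.55  1.97  0.65  0.91  2.35]
30 -1 0.047 [-0.18  0.64  1.77  0.62  0.98  2.46]
0 1 -0.047 [ 0.27  0.39  1.98 -0.    0.78  0.18]
0 1 0.047 [ 0.24  0.51  1.77 -0.    0.86  0.15]
0 -1 -0.047 [ 0.27  0.39  1.98 -0.    0.78 -2.96]
0 -1 0.047 [ 0.24  0.51  1.77 -0.    0.86 -2.99]
-30 1 -0.047 [ 0.55  0.52  1.88 -0.54  1.06  0.81]
-30 1 0.047 [ 0.49  0.62  1.68 -0.54  1.12  0.71]
-30 -1 -0.047 [ 0.55  0.52  1.88 -0.54  1.06 -2.33]
-30 -1 0.047 [ 0.49  0.62  1.68 -0.54  1.12 -2.43]
-45 1 -0.047 [ 0.65  0.64  1.82 -0.68  1.26  0.97]
-45 1 0.047 [ 0.58  0.72  1.62 -0.7   1.31  0.86]
-45 -1 -0.047 [ 0.65  0.64  1.82 -0.68  1.26 -2.17]
-45 -1 0.047 [ 0.58  0.72  1.62 -0.7   1.31 -2.28]
```

```bash
cat >> h.py <<'E'
Z=np.array([0,0,1.])
def st(): 
    o=get_obs(); print('t %.1f'%o['time_s'],np.round(o['position'],3),'F',np.round(o['wrist_force'],1),'w %.4f g %.1f'%(o['gripper_width'],o['grip_force']))
E
python3 - <<'E'
from h import *
th=np.radians(5); d=np.array([-np.sin(th),np.cos(th),0]); e=np.array([np.cos(th),np.sin(th),0])
c=np.array([.562,-.016,0]); q=tool(-Z,e)
st(); bot.servo_line([.137,-.61,.42],velocity=.3); hand.move_gripper(0.0,40); st()
bot.reach(c-.14*d+Z*.42,q); st()
bot.servo_line(c-.11*d+Z*.113,velocity=.3); st()
bot.servo_line(c-.066*d+Z*.112,velocity=.15); st()
P=c+.049*d+Z*.003
for deg in range(4,61,7):
    t=np.radians(135.3-deg); r=.137
    p=P+d*(np.cos(t)*r-.0105)+Z*(np.sin(t)*r+.017+.0)
    bot.servo_line(p,velocity=.12); 
    if deg%14==4: st()
bot.servo_line(p-.10*d+Z*.1,velocity=.3); bot.reach(c-.25*d+Z*.4,q); st()
b=cam('top','top1.png')
E
```

```text
t 0.1 [ 0.137 -0.609  0.248] F [ 0.1  0.9 -0.8] w 0.0854 g 0.0
t 1.6 [ 0.137 -0.61   0.42 ] F [ 0.4  0.4 -0.2] w -0.0001 g 0.0
t 3.9 [ 0.574 -0.156  0.42 ] F [ 0.2 -0.1  0.1] w 0.0000 g 0.0
t 5.1 [ 0.573 -0.126  0.114] F [ 0.  -0.4 -0.1] w 0.0001 g 0.0
t 5.5 [ 0.568 -0.082  0.113] F [ 0.5  0.1 -0.4] w -0.0003 g 0.0
t 5.8 [ 0.567 -0.068  0.124] F [ 0.2 -3.7  1.9] w -0.0001 g 1.9
t 6.4 [ 0.564 -0.04   0.142] F [ 1.  -2.4  2.6] w -0.0001 g 1.3
t 7.0 [ 0.561 -0.009  0.153] F [ 1.7  0.5 -0.5] w -0.0001 g 0.0
t 7.6 [0.558 0.024 0.157] F [-0.7  0.1  0.3] w 0.0001 g 0.0
t 8.1 [0.555 0.057 0.152] F [-0.4  0.4 -0.6] w -0.0002 g 0.0
t 9.8 [ 0.584 -0.264  0.398] F [ 0.1 -0.3  0.6] w 0.0002 g 0.0
```

View pics/top1.png

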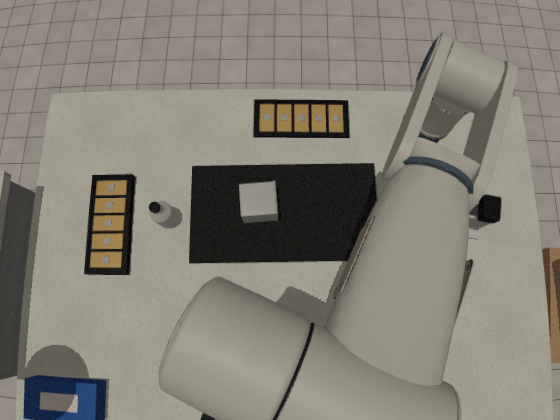

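The pot now lies on its side at (258,202), with its mouth towards -y (image right). Next I measure its top face.

```bash
python3 - <<'E'
from h import *
b=cam('top'); f=b['frame']; v=f.max(2)
roi=np.zeros(v.shape,np.uint8); roi[170:256,200:340]=1
for th in (75,135,150):
  m=((v>th)&(roi>0)).astype(np.uint8)
  cs=max(cv2.findContours(m,0,2)[0],key=cv2.contourArea); r=cv2.boxPoints(cv2.minAreaRect(cs))
  w=np.array([onz(b,p,.101)[:2] for p in r]); print(th,r.round(1).tolist(),w.round(3).tolist(),w.mean(0).round(4),np.linalg.norm(np.diff(w,axis=0),axis=1).round(3))
im=cv2.resize(f[170:235,225:295],None,fx=6,fy=6,interpolation=cv2.INTER_CUBIC)
# wrist picture too
w=cam('wrist')
cv2.imwrite('pics/crop2.png',im[:,:,::-1])
E
```

```text
75 [[237.5, 183.5], [275.0, 180.39999389648438], [278.1000061035156, 218.6999969482422], [240.6999969482422, 221.8000030517578]] [[0.598, 0.148], [0.608, 0.036], [0.492, 0.026], [0.482, 0.135]] [0.5449 0.0862] [0.112 0.117 0.109]
135 [[238.6999969482422, 184.5], [273.79998779296875, 181.8000030517578], [276.20001220703125, 213.10000610351562], [241.10000610351562, 215.8000030517578]] [[0.595, 0.144], [0.604, 0.04], [0.508, 0.032], [0.5, 0.134]] [0.5518 0.0874] [0.105 0.096 0.103]
150 [[241.0, 204.0], [264.0, 204.0], [264.0, 214.0], [241.0, 214.0]] [[0.535, 0.136], [0.536, 0.068], [0.505, 0.067], [0.505, 0.135]] [0.5203 0.1013] [0.068 0.03  0.067]
```

View pics/crop2.png

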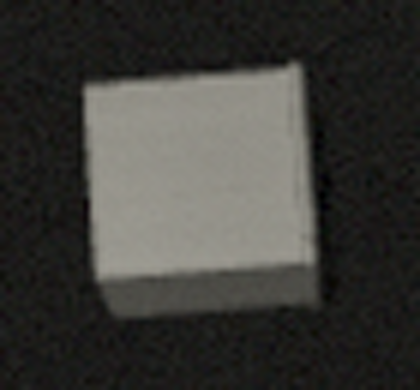

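The top face centre is (0.553, 0.087), which agrees with the predicted lying pose, and the mouth (inset rim at crop right) faces -y. Next I pinch the near side wall and turn the pot up.

```bash
cat > p2.py <<'E'
from h import *
th=np.radians(5); d=np.array([-np.sin(th),np.cos(th),0]); e=np.array([np.cos(th),np.sin(th),0])
zt=lambda g: np.sin(np.radians(g))*d-np.cos(np.radians(g))*Z
Q=lambda g: tool(zt(g),e)
M=np.array([.5577,.0335,0]); G=M+.010*d-.047*e+.053*Z
def at(G,g): return G+.002*zt(g)
E
python3 - <<'E'
from p2 import *
hand.move_gripper(.045,80)
bot.reach(at(G,45)-.22*zt(45),Q(45)); st()
bot.servo_line(at(G,45)-.06*zt(45),velocity=.25); st()
bot.servo_line(at(G,45),velocity=.08); st()
cam('side','side2.png')
hand.move_gripper(0,80); st()
E
```

```text
t 11.4 [ 0.524 -0.115  0.208] F [-0.1 -0.7  0.9] w 0.0449 g 0.0
t 12.2 [ 0.515 -0.002  0.095] F [ 0.1 -0.2  0.5] w 0.0449 g 0.0
t 13.1 [0.51  0.041 0.052] F [-0.1 -0.7  0.6] w 0.0452 g 0.0
t 13.6 [0.51  0.041 0.052] F [-0.8 -3.2  3.8] w 0.0031 g 78.4
```

View pics/side2.png

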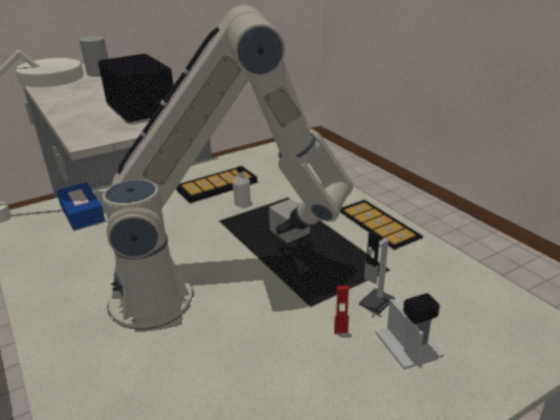

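The gripper holds the near wall at (290,222), 3–4 mm wide at 78 N. Now I lift, rotate and set down.

```bash
python3 - <<'E'
from p2 import *
L=G+Z*.085-.01*d
bot.servo_line(at(L,45),velocity=.12); st()
for g in (30,15,0,-15,-30,-45):
    bot.servo_line(at(L-.02*d*(45-g)/90,g),Q(g),velocity=.05 if 0 else .03); st()
F=L-.02*d
cam('side','side3.png')
f0=get_obs()['wrist_force'][2]
for z in np.arange(.112,.0975,-.002):
    p=F.copy();p[2]=z; bot.servo_line(at(p,-45),velocity=.06)
    f=get_obs()['wrist_force'][2]
    if f-f0>5: break
print(z,f0,f); st()
E
```

```text
t 14.5 [0.51  0.031 0.136] F [ 0.6  0.  -3.8] w 0.0028 g 78.0
t 14.9 [0.51  0.028 0.136] F [-0.5  0.3 -3.8] w 0.0029 g 77.9
t 15.3 [0.51  0.024 0.135] F [ 0.8 -0.1 -4.2] w 0.0031 g 77.9
t 15.8 [0.511 0.02  0.135] F [-0.7  0.4 -2.6] w 0.0031 g 78.0
t 16.2 [0.511 0.016 0.135] F [ 0.2 -0.8 -3.9] w 0.0029 g 78.0
t 16.7 [0.512 0.012 0.135] F [ 0.5  0.6 -2.5] w 0.0028 g 78.0
t 17.1 [0.512 0.008 0.136] F [ 0.7  0.5 -3.7] w 0.0030 g 78.1
0.09799999999999999 -2.702585394013831 -0.7786602275608456
t 19.5 [0.513 0.008 0.097] F [-0.   0.6 -0.8] w 0.0027 g 78.4
```

View pics/side3.png

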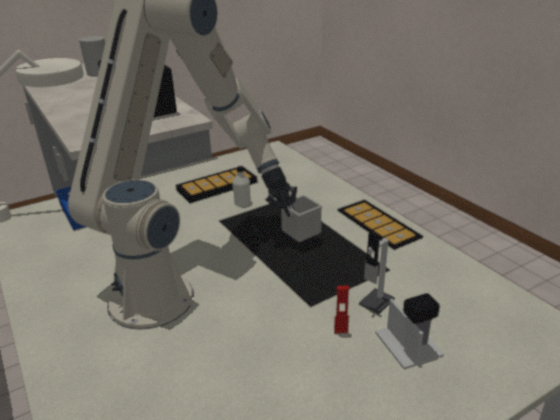

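The pot hangs upright at (302,218), mouth up. Contact is starting, so I go down until it is firm, release and retreat.

```bash
python3 - <<'E'
from p2 import *
p=np.array(get_obs()['position'])
for i in range(5):
    p[2]-=.0012; bot.servo_line(p,velocity=.03); f=get_obs()['wrist_force'][2]; print(round(p[2],4),round(f,1))
    if f>3: break
hand.move_gripper(.045,80)
bot.servo_line(p-.16*zt(-45),velocity=.2); st()
bot.reach([.45,-.25,.42],tool(-Z,e)); st()
cam('side','side4.png')
b=cam('top'); f=b['frame']; v=f.max(2)
import pickle; pickle.dump((cam('side'),b,cam('wrist')),open('c1.pkl','wb'))
cv2.imwrite('pics/crop4.png',np.hstack([cv2.resize(f[160:260,230:350],None,fx=3.3,fy=3.3,interpolation=2),cv2.resize(cam('side')['frame'][170:270,250:370],None,fx=3.3,fy=3.3,interpolation=2)])[:,:,::-1])
E
```

```text
0.0955 11.1
t 21.1 [0.502 0.12  0.208] F [ 0.  -0.9 -1. ] w 0.0450 g 0.0
t 22.7 [ 0.45  -0.249  0.419] F [-0.9  0.4 -1. ] w 0.0447 g 0.0
```

View pics/crop4.png

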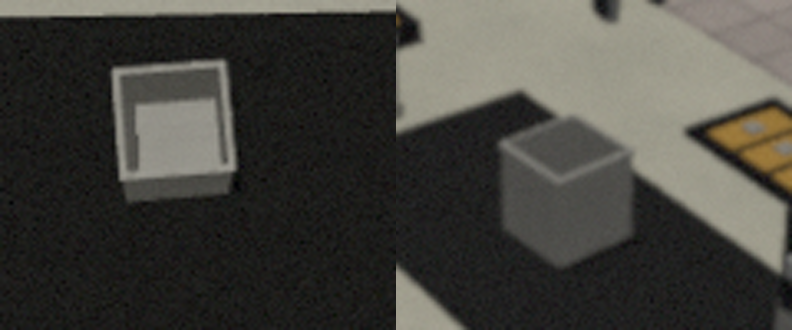

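The pot stands upright, mouth up, with rim corners at crop (112,68), (225,60), (237,168) and (122,180). Next I go over the scraper for a close look.

```bash
python3 - <<'E'
from h import *
import pickle
a,b,w=pickle.load(open('c1.pkl','rb'))
r=np.array([onz(b,(230+x/3.3,160+y/3.3),.111)[:2] for x,y in [(112,68),(225,60),(237,168),(122,180)]])
print(r.round(3).tolist(),r.mean(0).round(4))
th=np.radians(16.5); sx=np.array([np.cos(th),np.sin(th),0])
q=tool(-Z,sx); print(kinematics.solve_ik([.512,-.388,.40],q))
bot.reach([.512,-.388,.40],q); st()
w=cam('wrist','wrist5.png'); s=cam('side'); pickle.dump((w,s),open('c2.pkl','wb'))
for n,P in [('hook',[.515,-.39,.215]),('griptop',[.515,-.39,.265])]: print(n,proj(w,P))
E
```

```text
[[0.604, 0.069], [0.613, -0.033], [0.513, -0.043], [0.502, 0.058]] [0.5579 0.0129]
[-6.50817355e-01  2.81637248e-01  1.40247652e+00 -4.44089210e-16
  1.45747889e+00 -9.38796681e-01]
t 23.6 [ 0.512 -0.388  0.399] F [-0.2  0.6  0.3] w 0.0452 g 0.0
hook [[278.2052611  192.18504819]]
griptop [[278.6907955 207.5535991]]
```

View pics/wrist5.png

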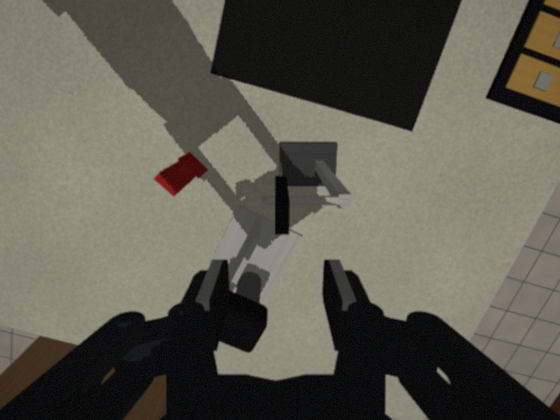

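The wrist view shows the black scraper edge-on at cols 276–289, rows 177–233, with its arm running right to the post at (345,200). The stand foot is at (308,162) and the red decoy at (180,175). The handle's near top edge is row 233 and its axis is col 282.5.

```bash
python3 - <<'E'
from h import *
import pickle
w,s=pickle.load(open('c2.pkl','rb')); f=w['frame']; v=f.max(2)
m=((v<45)).astype(np.uint8); m[:165]=0;m[245:]=0;m[:,:262]=0;m[:,:]*=1;m[:,300:]=0
cs=max(cv2.findContours(m,0,2)[0],key=cv2.contourArea); print(cv2.boundingRect(cs),cv2.minAreaRect(cs))
for r in range(172,238,4):
  c=np.where(m[r])[0]; print(r,(c.min(),c.max()) if len(c) else None,end=' ')
x,y,ww,hh=cv2.boundingRect(cs)
sx=np.array([np.cos(np.radians(16.5)),np.sin(np.radians(16.5)),0]); sy=np.array([-sx[1],sx[0],0])
bt=np.array([onz(w,(x,y+hh),.265),onz(w,(x+ww,y+hh),.265)]); print('\nbottom edge',bt.round(4).tolist(), np.linalg.norm(bt[1]-bt[0]))
print('centre if edge is -sy',bt.mean(0)+.015*sy,' +',bt.mean(0)-.015*sy)
# stand direction: arm line in wrist image at z .215
A=onz(w,(292,200),.215);B=onz(w,(345,200),.215);print('arm',A,B,np.degrees(np.arctan2(*(B-A)[1::-1])))
# side view black handle
v=s['frame'].max(2);m=(v<40).astype(np.uint8);m[:225]=0;m[268:]=0;m[:,:364]=0;m[:,384:]=0
C=np.array([.515,-.39,0]);print('side pred grip top',proj(s,[C+[0,0,.265]]))
for r in range(226,268,3):
  c=np.where(m[r])[0]; print(r,(c.min(),c.max()) if len(c) else None,end=' ')
E
```

```text
(275, 165, 25, 70) ((287.0, 199.5), (69.0, 24.0), 90.0)
172 (np.int64(282), np.int64(299)) 176 (np.int64(276), np.int64(299)) 180 (np.int64(275), np.int64(299)) 184 (np.int64(275), np.int64(299)) 188 (np.int64(275), np.int64(287)) 192 (np.int64(275), np.int64(287)) 196 (np.int64(275), np.int64(288)) 200 (np.int64(275), np.int64(288)) 204 (np.int64(275), np.int64(288)) 208 (np.int64(275), np.int64(288)) 212 (np.int64(275), np.int64(288)) 216 (np.int64(275), np.int64(288)) 220 (np.int64(275), np.int64(288)) 224 (np.int64(275), np.int64(288)) 228 (np.int64(275), np.int64(287)) 232 (np.int64(275), np.int64(287)) 236 None 
bottom edge [[0.519, -0.4143, 0.265], [0.5394, -0.4083, 0.265]] 0.021229929034437812
centre if edge is -sy [ 0.52491363 -0.39688678  0.265     ]  + [ 0.53343409 -0.42565137  0.265     ]
arm [ 0.53019485 -0.39373105  0.215     ] [ 0.57995765 -0.37899321  0.215     ] 16.497282739159974
side pred grip top [[370.79703789 231.72160855]]
226 (np.int64(364), np.int64(364)) 229 (np.int64(367), np.int64(369)) 232 (np.int64(370), np.int64(373)) 235 (np.int64(369), np.int64(378)) 238 (np.int64(369), np.int64(381)) 241 (np.int64(369), np.int64(378)) 244 (np.int64(369), np.int64(378)) 247 (np.int64(372), np.int64(377)) 250 (np.int64(374), np.int64(377)) 253 (np.int64(376), np.int64(376)) 256 (np.int64(364), np.int64(376)) 259 (np.int64(364), np.int64(376)) 262 (np.int64(364), np.int64(377)) 265 (np.int64(373), np.int64(375))
```

```bash
python3 - <<'E'
from h import *
th=np.radians(16.5); sx=np.array([np.cos(th),np.sin(th),0]); q=tool(-Z,sx)
C=np.array([.5205,-.398,0])
hand.move_gripper(.04,50)
bot.servo_line(C+Z*.29,velocity=.2); bot.servo_line(C+Z*.255,velocity=.08); st()
hand.move_gripper(0,50); st()
bot.servo_line(C+Z*.2755,velocity=.08); st()
bot.servo_line(C-.05*sx+Z*.2755,velocity=.08); st()
bot.servo_line(C-.05*sx+Z*.40,velocity=.25); bot.dwell(.2); st()
s=cam('side'); t=cam('top')
cv2.imwrite('pics/crop6.png',np.hstack([cv2.resize(s['frame'][160:340,240:440],None,fx=2,fy=2),cv2.resize(t['frame'][140:320,300:500],None,fx=2,fy=2)])[:,:,::-1])
E
```

```text
t 25.2 [ 0.52  -0.398  0.255] F [ 0.3 -0.9  0.1] w 0.0397 g 0.0
t 25.6 [ 0.521 -0.398  0.256] F [-1.6  0.4  2.7] w 0.0111 g 50.0
t 26.0 [ 0.521 -0.398  0.276] F [ 0.1 -0.  -1. ] w 0.0111 g 49.6
t 26.8 [ 0.473 -0.412  0.276] F [ 0.6 -0.  -0. ] w 0.0113 g 49.6
t 27.6 [ 0.472 -0.412  0.398] F [-0.2  0.6 -0.8] w 0.0111 g 49.6
```

View pics/crop6.png

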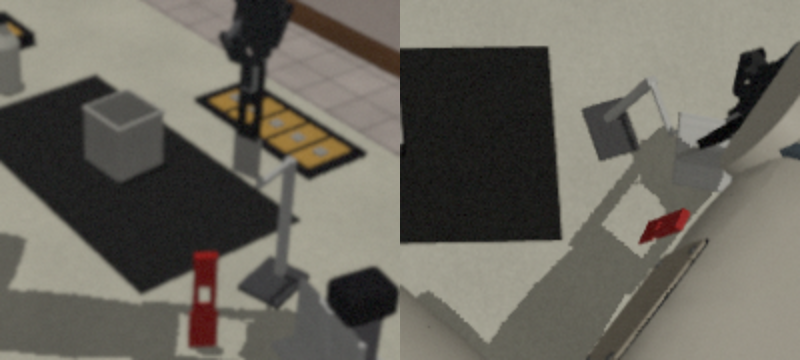

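The scraper is held blade down at side-crop (247,155), clear of the free hook at (265,180). Next I take it to the pot and lower it with a slight lean towards the far wall.

```bash
python3 - <<'E'
from h import *
th=np.radians(5); e=np.array([np.cos(th),np.sin(th),0]); t=np.radians(8)
up=np.cos(t)*Z+np.sin(t)*e; q=tool(-up,e)
c=np.array([.558,.013,0]); E0=c+.018*e
pos=lambda z: E0+Z*z+.150*up
p=np.array(get_obs()['position']); p[2]=.43; bot.servo_line(p,velocity=.25)
bot.reach(pos(.27),q); st()
bot.servo_line(pos(.13),velocity=.2)
s=cam('side'); T=cam('top'); print('pred edge px',proj(s,E0+Z*.13),proj(T,E0+Z*.13))
cv2.imwrite('pics/crop7.png',np.hstack([cv2.resize(s['frame'][130:260,240:360],None,fx=3.3,fy=3.3),cv2.resize(T['frame'][130:260,230:350],None,fx=3.3,fy=3.3)])[:,:,::-1]); st()
E
```

```text
t 29.6 [0.597 0.015 0.418] F [ 0.7 -0.2 -1.1] w 0.0108 g 49.5
pred edge px [[305.01545946 206.45995597]] [[282.20500006 188.1578253 ]]
t 30.6 [0.598 0.016 0.28 ] F [ 0.  -0.2 -0.8] w 0.0115 g 49.6
```

View pics/crop7.png

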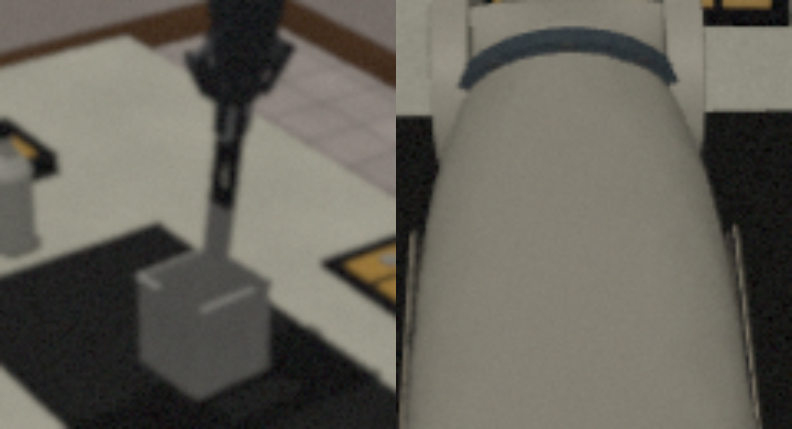

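The blade edge is at crop (218,256) against a prediction of (214,252), over the mouth. Now I lower it with a force check.

```bash
python3 - <<'E'
from h import *
th=np.radians(5); e=np.array([np.cos(th),np.sin(th),0]); t=np.radians(8)
up=np.cos(t)*Z+np.sin(t)*e
E0=np.array([.558,.013,0])+.018*e
pos=lambda z: E0+Z*z+.150*up
ok=True
for z in (.10,.07,.04,.022,.018,.016,.014,.012,.010,.0085,.007,.0055,.004,.0025):
    bot.servo_line(pos(z),velocity=.08); F=np.array(get_obs()['wrist_force'])
    if F[2]>2.5 or np.linalg.norm(F[:2])>5: break
print(z,F.round(1)); st()
cam('side')
if z<.013:
    hand.move_gripper(.03,50); bot.dwell(.2)
    bot.servo_line(pos(z)+.16*up,velocity=.15); st()
    bot.reach([.35,-.3,.42],tool(-Z,e)); bot.dwell(.5)
s=cam('side'); T=cam('top')
cv2.imwrite('pics/crop8.png',np.hstack([cv2.resize(s['frame'][150:270,250:370],None,fx=3.3,fy=3.3),cv2.resize(T['frame'][140:260,230:350],None,fx=3.3,fy=3.3)])[:,:,::-1]); st()
E
```

```text
0.007 [0.1 0.6 6.1]
t 34.3 [0.597 0.016 0.156] F [0.1 0.6 6.1] w 0.0110 g 50.4
t 36.1 [0.618 0.018 0.313] F [-1.1  0.4 -0.3] w 0.0300 g 0.0
t 38.3 [ 0.35 -0.3   0.42] F [-0.1  0.1 -0.5] w 0.0298 g 0.0
```

View pics/crop8.png

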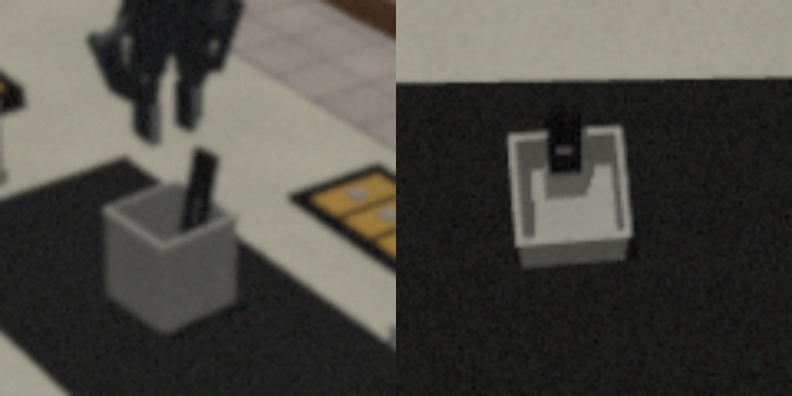

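The pot stands flat and upright on the mat at (170,260). The scraper is blade down inside, with its handle leaning on the rim at (203,190), and the robot is clear.

```bash
python3 -c "
from h import *
print(hand_in())"
```

```text
the job is handed in; nothing more can be done
None
```

I turned the pot right way up so it stands flat on the mat, then lifted the black scraper off its hook and lowered it blade first into the pot. I handed the job in at about 38 s of the 72 s limit, with the robot clear; the hand-in call gave no verdict.

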